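# Kit the connector tray

### The arm

A 7-joint arm with a two-finger parallel gripper is mounted at the origin on a cart in front of the work surface, level with it; the furniture and walls round the work are solid. World frame = base frame: x ahead of the robot, y to its left, z up, the work surface at z = 0. Lengths are in mm, angles in rad, forces in N, time in s.
With the tool pointing down it reaches from about 400 to 875 mm from the base axis. Payload 4.4 kg.
Tool frame: the origin (TCP) lies between the finger pads; the fingertips stand 22 mm ahead of it and the grasp point (between the pads) lies 3 mm ahead of it; z points along the fingers, y is the line along which they close (so a half turn about z gives the same grasp; the last joint's range is limited). The gripper opens to 85 mm and grips with 20 to 120 N. Pads are 22 mm wide; open, the fingers measure 114 mm over their backs; the gripper's body (76 mm by 85 mm) begins 54 mm behind the grasp point. The pads swing forward as they close: fully open they stand 13 mm farther back than shut.
Start: joints at [-1.315, 0.628, 0.038, 1.517, -0.027, 0.996, -0.02], TCP at [205.556, 616.656, 253.313] pointing down, gripper open.
Joint ranges: [-3.06, 3.06], [-0.37, 2.12], [-1.25, 1.32], [0.18, 2.47], [-1.1, 4.24], [0.23, 1.98], [-2.94, 2.94]. Speed limits (rad/s): [2.57, 2.57, 3.14, 3.14, 3.14, 3.14, 3.14].

### API

Orientations are given as [roll, pitch, yaw] about the fixed x, y, z axes, in that order (R = Rz(yaw) Ry(pitch) Rx(roll)).
In Python, from cell import ctrl gives the robot as it stands.
- The arm moves only by the tool step_arm, never from a script. Its argument "plan" is a list of rows, each an object of numbers: "dx", "dy", "dz": the shift along the tool's x, y, z scaled (see below); "ax", "ay", "az": the turn, a rotation vector about the tool's x, y, z scaled (see below); "gripper": the opening, from 0 (shut) to 1 (fully open). A call has 1 to 20 rows; each row shifts and turns the commanded pose from where the row before left it, along the tool's axes as they then stand; what a row does not reach is not made up. The controller multiplies each number of a shift by 0.3 m and each number of a turn by 90 degrees. A row lasts 1/8 s, in which the tool goes at most 62.5 mm and 10.7 degrees, less where a joint would pass 70% of its speed; a pose out of reach is approached as far as the arm can. A call with a number of a shift or a turn outside -1 to 1 is refused whole. A call with a gripper value outside its range is refused whole. The fingers move at their own pace and stop on an object; the grip force is fixed at half the most. Time passes only in rows, so rows that do not move let the fingers close. It gives the time, the measured TCP pose, the force, the opening and the grip force at its end, in the units of the state.
- ctrl.read_state(): the state, without advancing time (a new reading comes with each control period).
- ctrl.get_image(name): name is "scene" or "top" or "wrist"; returns a dict with "color" (384x512x3 uint8, red, green, blue), "range_z" (384x512 float32, mm along the optical axis (not along the pixel's ray), 0 where there is no reading), "fx", "fy", "cx", "cy" (pixels), "k1" (the pictures are not rectified: a ray, as slopes to the right and down, at radius r is drawn at 1 + k1 r^2 times it, then the intrinsics apply), "T" (4x4, takes a point from camera to world coordinates); the wrist camera has in their place "T_tool_cam" (4x4, takes a point from camera to tool coordinates, whose origin is the TCP and whose axes are the flange's). Camera axes: x right, y down, z forward; pixel columns grow to the right and rows downward; lengths in mm; the calibration is good to about 2 mm. A picture is of the moment at which its call begins: read the wrist's pose just before it.
- ctrl.finish_job(): hands the job in; it is judged then, once.
The state is a dict: "clock": time; "qpos": joint angles; "qd": joint speeds; "tau": joint torques, N m; "eef_pos": TCP position; "tool_rot": TCP orientation; "force": force on the tool from outside, world axes, zero at the start; "torque": the same for the moment, N m; "width": finger opening in mm; "gripper_force": force on a finger pad.
Only numpy, scipy, OpenCV 4.12 (cv2) and the standard library are available. Lean on these libraries where they do the work, as an engineer would, in place of code of your own. Each camera call takes 0.05 s, during which the arm holds its last target. There are 200 camera calls.

### The job

Kit up the black tray for the panel-connector job from the small things standing round it at the front of the bench: stand the thicker of the two wire reels in the large round seat, the taller of the two small bottles in the small round seat, and the square connector with the round flange in the square seat, each flat on the floor of its seat, upright, roughly in the middle, set down rather than dropped. Leave the look-alikes (the thin reel, the squat bottle and the round turned part) standing where they are.

Things in the scene. Friction and masses are not known exactly. Their poses are not given: they have to be found in the camera images.
- reel_thick_c (a point): the thick one of two wire reels: a flanged disc of outer diameter 54 mm, 34 mm tall, lying flat, about 0.12 kg, with a wire end that sticks out past the rim by 23 mm at about mid-height (nothing to collide with). Grip across the rim. Point at the disc's centre, half-way up (17 mm above its underside); z up.
- reel_thin_c (a point): look-alike, to be left where it is: the thin, small wire reel, a disc of diameter 42 mm, only 12 mm tall, lying flat, with a wire end that sticks out past the rim. Point at the disc's centre, 6 mm above its underside; z up.
- bottle_tall_c (a point): the taller, slimmer one of two small capped bottles: round body of diameter 36 mm up to 56 mm above its foot, then the cap of diameter 26 mm, 74 mm tall in all, standing, about 0.08 kg. Grip the body. Point on its axis, half-way up (37 mm above its foot); z up.
- bottle_squat_c (a point): look-alike, to be left where it is: the low, squat capped bottle, body diameter 44 mm, 50 mm tall in all, standing. Point on its axis, 25 mm above its foot; z up.
- plug_c (a point): black panel connector: an upright square block 26 x 26 mm on a round flange of diameter 48 mm and 6 mm thickness, 54 mm tall in all, standing on the flange, about 0.09 kg. Grip the block across two opposite sides. Point on its axis, half-way up (27 mm above the flange's underside); its x and y are normal to the block's sides, z up.
- turned_part_c (a point): look-alike, to be left where it is: a dark brown round turned part, 28 mm at its widest, 50 mm tall, standing, round all the way up and without a flange. Point on its axis, 25 mm above its foot; z up.
- seat_large_floor (a point): large round seat (for the reel): a white ring of inner diameter 70 mm, 3 mm thick, rising 6 mm above the seat's floor, on a dark square base plate 88 x 88 x 4 mm; fixed in the tray beside the two other seats, in varying order. Point at the centre of the seat's floor, 8 mm above the bench; x across the tray's short side, y along the row, z up.
- seat_small_floor (a point): small round seat (for the bottle): a white ring of inner diameter 52 mm, 3 mm thick, rising 6 mm above the seat's floor, on a dark square base plate 88 x 88 x 4 mm; fixed in the tray beside the two other seats, in varying order. Point at the centre of the seat's floor, 8 mm above the bench; x across the tray's short side, y along the row, z up.
- tray: shallow black tray, fixed to the bench, 104 x 282 mm outside, rim 14 mm above the bench (as high as the seats' rims); its three seats stand in a row at 90 mm centres. Origin under its centre, x across its short side (roughly away from the robot, up to 0.2 rad off), y along the row, z up.
- seat_square_floor (a point): square seat (for the connector): a square white rim, 60 x 60 mm inside, 3 mm thick, rising 6 mm above the seat's floor, on a dark square base plate 88 x 88 x 4 mm; fixed in the tray beside the two other seats, in varying order. Point at the centre of the seat's floor, 8 mm above the bench; x across the tray's short side, y along the row, z up.
There are look-alikes about, which are no part of the job. Leave any green look-alike of the part that bears seat_small_floor alone.

How it is judged (in metres and radians):
At the end, for the whole second after the job is handed in: Thick reel, tall bottle and connector in the large round, small round and square seat: within 12 mm of its centre, within 4 mm of standing on its floor, upright within 0.12 rad, released, at rest. Each look-alike upright, at rest, within 30 mm of its start (horizontal distance between reel_thick_c and seat_large_floor below 0.012 m and z of reel_thick_c in the frame of seat_large_floor between 0.013 and 0.021 m and angle between each of reel_thick_c, bottle_tall_c, plug_c, reel_thin_c, bottle_squat_c, turned_part_c's own z axis and vertical below 0.12 rad and linear speed of each of reel_thick, bottle_tall, plug, reel_thin, bottle_squat, turned_part below 0.02 m/s and horizontal distance between bottle_tall_c and seat_small_floor below 0.012 m and z of bottle_tall_c in the frame of seat_small_floor between 0.033 and 0.041 m and horizontal distance between plug_c and seat_square_floor below 0.012 m and z of plug_c in the frame of seat_square_floor between 0.023 and 0.031 m and distance of each of reel_thin_c, bottle_squat_c, turned_part_c from where it was at the start of the episode below 0.03 m); the robot touches nothing.
It fails at once if a look-alike is disturbed (moved more than 30 mm) (distance of any of reel_thin_c, bottle_squat_c, turned_part_c from where it was at the start of the episode above 0.03 m).
It fails at once if the thick reel is dropped from a height: it falls freely, out of the fingers, while more than 30 mm above the seat's floor (z of reel_thick_c in the frame of seat_large_floor above 0.047 m and linear speed of reel_thick above 0.35 m/s and contact force between anything else and reel_thick below 0.01 N).
It fails at once if the tall bottle is dropped from a height: it falls freely, out of the fingers, while more than 30 mm above the seat's floor (z of bottle_tall_c in the frame of seat_small_floor above 0.067 m and linear speed of bottle_tall above 0.35 m/s and contact force between anything else and bottle_tall below 0.01 N).
It fails at once if the connector is dropped from a height: it falls freely, out of the fingers, while more than 30 mm above the seat's floor (z of plug_c in the frame of seat_square_floor above 0.057 m and linear speed of plug above 0.35 m/s and contact force between anything else and plug below 0.01 N).
It also fails if it takes over 80 s, if anything falls off the work surface, if the arm or the gripper's body presses on something with over 40 N, if the wrist force passes 120 N, or if a joint passes its speed limit or range.

## Working session

There is one attempt and no reset: what is moved stays moved. The work goes in short steps, Python scripts to look and compute and a tool call to move; the robot and the scene stay as the last step left them, time stands still between calls to the robot, and variables do not carry over. Pictures are saved under pics/ and viewed, at most 14 in all, crops included, and the job is handed in when it is done.

Besides the shell and the picture viewer there is one more tool, called after ">>>" as name(argument=value, ...) on one line, values as JSON. step_arm: Moves the arm, as the interface text tells. Shifts and turns lie within -1 to 1; 1 stands for 0.3 m of shift or 90 degrees of turn. Its arguments: {"type":"object","properties":{"plan":{"type":"array"}},"required":["plan"]}

```bash
mkdir -p pics
cat > h.py <<'E'
import numpy as np, cv2
from cell import ctrl
from scipy.spatial.transform import Rotation as R
def tool_T():
    s=ctrl.read_state(); T=np.eye(4); T[:3,:3]=R.from_euler('xyz',s['tool_rot']).as_matrix(); T[:3,3]=s['eef_pos']; return T
def grab(name):
    Tt=tool_T(); im=ctrl.get_image(name)
    if name=='wrist': im['T']=Tt@np.array(im['T_tool_cam'])
    im['T']=np.array(im['T']); return im
def slopes(im,u,v):
    x=(np.asarray(u,float)-im['cx'])/im['fx']; y=(np.asarray(v,float)-im['cy'])/im['fy']
    a,b=x.copy(),y.copy()
    for _ in range(20):
        f=1+im['k1']*(a*a+b*b); a=x/f; b=y/f
    return a,b
def cloud(im):
    v,u=np.mgrid[:384,:512]; a,b=slopes(im,u,v); z=im['range_z']
    P=np.stack([a*z,b*z,z],-1); W=P@im['T'][:3,:3].T+im['T'][:3,3]; W[z<=0]=np.nan; return W
def onplane(im,u,v,h):
    a,b=slopes(im,u,v); d=np.stack([a,b,np.ones_like(a)],-1)@im['T'][:3,:3].T; o=im['T'][:3,3]
    t=(h-o[2])/d[...,2]; return o+d*t[...,None]
E
python3 - <<'E'
from h import *
print(ctrl.read_state())
for n in ['top','scene']:
    im=grab(n); cv2.imwrite(f'pics/{n}0.png',im['color'][...,::-1]); np.save(n+'.npy',im,allow_pickle=True)
    print(n,im['T'].round(2).tolist(),im['fx'],im['k1'])
E
```

```text
{'clock': 0.0, 'qpos': array([-1.3147788 ,  0.62936061,  0.0384515 ,  1.51833947, -0.02699383,
        0.99632431, -0.02003194]), 'qd': array([-0.002317  ,  0.00072264, -0.00120539, -0.00252228,  0.00136612,
       -0.00097674, -0.00041874]), 'tau': array([-9.88958600e-04, -5.63393998e+01,  1.22565653e+00, -1.93448943e+01,
        1.09210052e-02,  1.03621051e-02, -2.40219953e-05]), 'eef_pos': array([205.38496699, 616.08941139, 252.38897681]), 'tool_rot': array([-3.13967957e+00,  3.64700712e-05,  2.81973950e+00]), 'force': array([ 0.43855525,  0.50699807, -0.20490396]), 'torque': array([ 0.01889266, -0.02824485, -0.06073183]), 'gripper_force': 0.0, 'width': 85.16724450007526}
top [[-0.03, -0.99, 0.15, 335.92], [-1.0, 0.03, -0.01, -70.06], [0.0, -0.15, -0.99, 1556.96], [0.0, 0.0, 0.0, 1.0]] 472.8306698143132 -0.1609219358753256
scene [[-0.64, -0.43, 0.64, -459.16], [-0.77, 0.35, -0.53, 782.99], [0.01, -0.83, -0.56, 961.18], [0.0, 0.0, 0.0, 1.0]] 406.80142121219984 0.03883616452374618
```

View pics/top0.png

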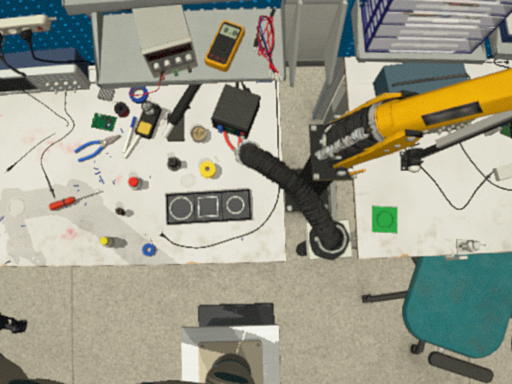

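View pics/scene0.png

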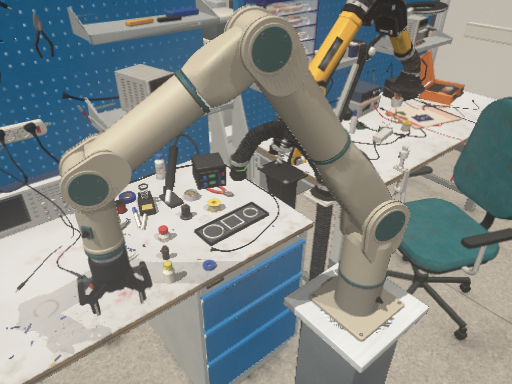

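The top view shows the tray around (208,206), with the large, square and small seats at columns 181, 208 and 235. The yellow reel is at (207,169) and the blue reel at (149,250). The bottles are at (134,182) and (106,241), and the dark parts at (173,163) and (121,211). Next I'll measure heights and positions.

Run:
```python
from h import *
im=np.load('top.npy',allow_pickle=True).item(); W=cloud(im)
for n,u,v in [('yreel',207,169),('blue',149,250),('redb',134,182),('yelb',106,241),('blk1',173,163),('blk2',121,211),('tan',200,132)]:
    w=W[v-9:v+10,u-9:u+10].reshape(-1,3); z0=np.nanmedian(w[:,2]); 
    m=w[w[:,2]>z0+6]; zt=np.nanpercentile(w[:,2],99)
    print(n,'bench',z0.round(1),'top',zt.round(1),'n',len(m),'mean',m.mean(0).round(1) if len(m) else '', 'onplane',onplane(im,u,v,20).round(0))
for n,u,v in [('L',181,208),('S',208,206),('s',235,205),('c1',166,193),('c2',249,189),('c3',167,224),('c4',252,220)]: print(n,onplane(im,u,v,12).round(0))
a=cv2.resize(im['color'][120:275,80:270],None,fx=4,fy=3.8,interpolation=cv2.INTER_CUBIC); cv2.imwrite('pics/topc.png',a[...,::-1])
```

```text
yreel bench 21.9 top 39.9 n 166 mean [663.7  60.   33. ] onplane [665.  60.  20.]
blue bench 2.2 top 17.7 n 84 mean [404.1 259.9  11.8] onplane [402. 255.  20.]
redb bench 4.2 top 53.3 n 148 mean [622.3 300.3  34.6] onplane [629. 305.  20.]
yelb bench 3.5 top 76.6 n 131 mean [430.5 385.9  52.5] onplane [434. 399.  20.]
blk1 bench 2.2 top 56.5 n 99 mean [686.7 170.6  40.6] onplane [689. 174.  20.]
blk2 bench 1.1 top 52.5 n 71 mean [530.9 348.2  35.8] onplane [533. 349.  20.]
tan bench 12.0 top 29.0 n 74 mean [787.4  87.7  22. ] onplane [793.  82.  20.]
L [538. 149.  12.]
S [542.  59.  12.]
s [543. -30.  12.]
c1 [590. 199.  12.]
c2 [595. -77.  12.]
c3 [486. 196.  12.]
c4 [492. -84.  12.]
```

View pics/topc.png

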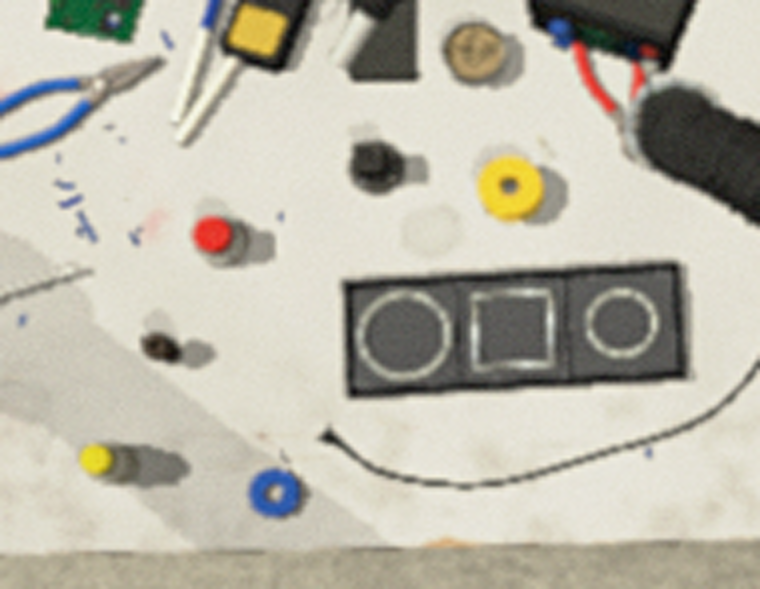

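```bash
cat >> h.py <<'E'
def go(x,y,z,yaw):
    "turn first (rows of <=.11), then shift (in tool axes after turning), also tilt fix"
    T=tool_T(); Rt=R.from_euler('xyz',[np.pi,0,yaw]).as_matrix()
    rv=R.from_matrix(T[:3,:3].T@Rt).as_rotvec()/(np.pi/2)
    d=Rt.T@(np.array([x,y,z])-T[:3,3])/300
    print('turn',rv.round(4),'shift',d.round(4),'rows',np.linalg.norm(d)/0.15)
E
python3 - <<'E'
from h import *
im=grab('wrist'); print(np.array(im['T_tool_cam']).round(2).tolist(),im['fx'])
go(430,386,230,2.3)
E
```

```text
[[0.0, -0.95, -0.3, 76.14], [1.0, 0.0, 0.0, 0.04], [-0.0, -0.3, 0.95, -121.05], [0.0, 0.0, 0.0, 1.0]] 317.67026147406744
turn [-9.000e-04  3.000e-04  3.309e-01] shift [-1.071   0.0469  0.0754] rows 7.164689125015168
```

>>> step_arm(plan=[{"az": 0.11,"gripper": 1},{"az": 0.11,"gripper": 1},{"az": 0.11,"gripper": 1},{"dx": -0.134,"dy": 0.006,"dz": 0.009,"gripper": 1},{"dx": -0.134,"dy": 0.006,"dz": 0.009,"gripper": 1},{"dx": -0.134,"dy": 0.006,"dz": 0.009,"gripper": 1},{"dx": -0.134,"dy": 0.006,"dz": 0.009,"gripper": 1},{"dx": -0.134,"dy": 0.006,"dz": 0.009,"gripper": 1},{"dx": -0.134,"dy": 0.006,"dz": 0.009,"gripper": 1},{"dx": -0.134,"dy": 0.006,"dz": 0.009,"gripper": 1},{"dx": -0.134,"dy": 0.006,"dz": 0.009,"gripper": 1},{"gripper": 1}])

```text
invalid input
```

```bash
cat >> h.py <<'E'
def snap(n):
    im=grab('wrist'); cv2.imwrite(f'pics/{n}.png',im['color'][...,::-1]); np.save(n+'.npy',im,allow_pickle=True); return im
E
python3 - <<'E'
from h import *
s=ctrl.read_state(); print(s['eef_pos'],s['tool_rot'],s['clock'])
im=snap('w1'); W=cloud(im)
d=np.hypot(W[...,0]-430,W[...,1]-386)
for lo,hi in [(-10,8),(25,50),(68,85)]:
    p=W[(d<45)&(W[...,2]>lo)&(W[...,2]<hi)]; print(lo,len(p),p.mean(0).round(1),np.median(p,0).round(1),p.min(0).round(0),p.max(0).round(0))
E
```

```text
[205.43155753 616.23217154 252.60578697] [-3.14014959e+00  3.94366654e-05  2.81976427e+00] 0.15
-10 644 [420.3 412.2   2.2] [418.4 412.2   2. ] [386. 391.  -0.] [457. 431.   8.]<stdin>:6: RuntimeWarning: Mean of empty slice.
  ret = um.true_divide(
  return _methods._mean(a, axis=axis, dtype=dtype,
Traceback (most recent call last):
ValueError: zero-size array to reduction operation minimum which has no identity
```

View pics/w1.png

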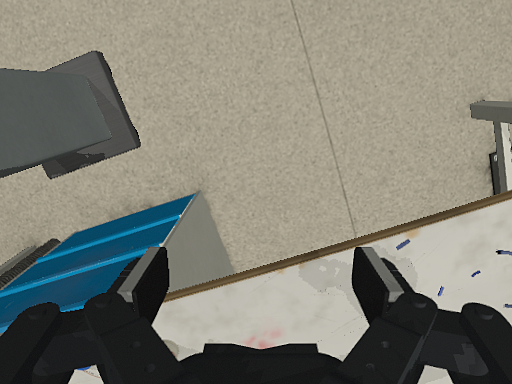

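The picture still shows the floor, with the fingers at (150,275) and (370,275), because the call was refused. I'll resend it with every key filled in.

>>> step_arm(plan=[{"dx": 0,"dy": 0,"dz": 0,"ax": 0,"ay": 0,"az": 0.11,"gripper": 1},{"dx": 0,"dy": 0,"dz": 0,"ax": 0,"ay": 0,"az": 0.11,"gripper": 1},{"dx": 0,"dy": 0,"dz": 0,"ax": 0,"ay": 0,"az": 0.11,"gripper": 1},{"dx": -0.134,"dy": 0.006,"dz": 0.009,"ax": 0,"ay": 0,"az": 0,"gripper": 1},{"dx": -0.134,"dy": 0.006,"dz": 0.009,"ax": 0,"ay": 0,"az": 0,"gripper": 1},{"dx": -0.134,"dy": 0.006,"dz": 0.009,"ax": 0,"ay": 0,"az": 0,"gripper": 1},{"dx": -0.134,"dy": 0.006,"dz": 0.009,"ax": 0,"ay": 0,"az": 0,"gripper": 1},{"dx": -0.134,"dy": 0.006,"dz": 0.009,"ax": 0,"ay": 0,"az": 0,"gripper": 1},{"dx": -0.134,"dy": 0.006,"dz": 0.009,"ax": 0,"ay": 0,"az": 0,"gripper": 1},{"dx": -0.134,"dy": 0.006,"dz": 0.009,"ax": 0,"ay": 0,"az": 0,"gripper": 1},{"dx": -0.134,"dy": 0.006,"dz": 0.009,"ax": 0,"ay": 0,"az": 0,"gripper": 1},{"dx": 0,"dy": 0,"dz": 0,"ax": 0,"ay": 0,"az": 0,"gripper": 1}])

```text
clock: 1.7
eef_pos: [433.9, 382.9, 231.6]
tool_rot: [-3.141, 0.003, 2.295]
force: [-0.4, 0.5, -0.6]
width: 85.6
gripper_force: 0.0
```

```bash
cat >> h.py <<'E'
def stats(W,x,y,r,bands):
    d=np.hypot(W[...,0]-x,W[...,1]-y)
    for lo,hi in bands:
        p=W[(d<r)&(W[...,2]>lo)&(W[...,2]<hi)]
        if len(p)>3:
            c,rad=cv2.minEnclosingCircle(p[:,:2].astype(np.float32))
            print(lo,hi,len(p),'med',np.median(p,0).round(1),'minmax',p.min(0).round(0),p.max(0).round(0),'circ',np.round(c,1),round(rad,1))
        else: print(lo,hi,len(p))
E
python3 - <<'E'
from h import *
im=snap('w2'); stats(cloud(im),430,386,45,[(-10,8),(20,50),(68,85)])
E
```

```text
-10 8 3696 med [421.5 385.3   1.6] minmax [385. 341.  -1.] [475. 431.   8.] circ [430. 386.] 45.0
20 50 456 med [422.6 403.9  44.4] minmax [415. 377.  20.] [449. 412.  50.] circ [432.5 394.7] 18.1
68 85 659 med [432.7 394.5  73.7] minmax [420. 381.  68.] [446. 407.  76.] circ [433.3 394. ] 13.5
```

View pics/w2.png

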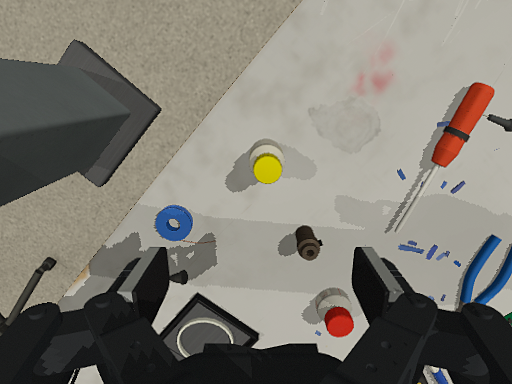

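The tall bottle (yellow cap) is at (267,165), the blue reel at (174,222), the turned part at (309,243) and the squat bottle at (338,315). The bottle's axis measures (433,394).

Run:
```python
from h import *
go(433,394.3,41,2.3)
```

```text
turn [-0.0003  0.0003 -0.0014] shift [0.0205 0.0226 0.6352] rows 4.23953797416769
```

>>> step_arm(plan=[{"dx": 0.02,"dy": 0.0226,"dz": 0.1,"ax": 0,"ay": 0,"az": 0,"gripper": 1},{"dx": 0,"dy": 0,"dz": 0.15,"ax": 0,"ay": 0,"az": 0,"gripper": 1},{"dx": 0,"dy": 0,"dz": 0.14,"ax": 0,"ay": 0,"az": 0,"gripper": 1},{"dx": 0,"dy": 0,"dz": 0.12,"ax": 0,"ay": 0,"az": 0,"gripper": 1},{"dx": 0,"dy": 0,"dz": 0.08,"ax": 0,"ay": 0,"az": 0,"gripper": 1},{"dx": 0,"dy": 0,"dz": 0.045,"ax": 0,"ay": 0,"az": 0,"gripper": 1},{"dx": 0,"dy": 0,"dz": 0,"ax": 0,"ay": 0,"az": 0,"gripper": 1},{"dx": 0,"dy": 0,"dz": 0,"ax": 0,"ay": 0,"az": 0,"gripper": 0.2},{"dx": 0,"dy": 0,"dz": 0,"ax": 0,"ay": 0,"az": 0,"gripper": 0.2},{"dx": 0,"dy": 0,"dz": 0,"ax": 0,"ay": 0,"az": 0,"gripper": 0.2},{"dx": 0,"dy": 0,"dz": 0,"ax": 0,"ay": 0,"az": 0,"gripper": 0.2},{"dx": 0,"dy": 0,"dz": 0,"ax": 0,"ay": 0,"az": 0,"gripper": 0.2},{"dx": 0,"dy": 0,"dz": 0,"ax": 0,"ay": 0,"az": 0,"gripper": 0.2}])

```text
clock: 3.38
eef_pos: [432.2, 396.0, 42.3]
tool_rot: [3.14, -0.0, 2.301]
force: [-0.9, -0.8, 6.1]
width: 33.8
gripper_force: 59.5
```

Run:
```python
from h import *
print(ctrl.read_state()['width'],ctrl.read_state()['gripper_force'])
go(543,-30,150,1.6)
```

```text
33.82385151452501 59.46982302746619
turn [ 6.000e-04 -4.000e-04  4.464e-01] shift [-1.4303  0.3276 -0.359 ] rows 10.070504268442777
```

>>> step_arm(plan=[{"dx": 0,"dy": 0,"dz": -0.06,"ax": 0,"ay": 0,"az": 0,"gripper": 0.2},{"dx": 0,"dy": 0,"dz": -0.14,"ax": 0,"ay": 0,"az": 0,"gripper": 0.2},{"dx": 0,"dy": 0,"dz": -0.159,"ax": 0,"ay": 0,"az": 0,"gripper": 0.2},{"dx": 0,"dy": 0,"dz": 0,"ax": 0,"ay": 0,"az": 0.1,"gripper": 0.2},{"dx": 0,"dy": 0,"dz": 0,"ax": 0,"ay": 0,"az": 0.115,"gripper": 0.2},{"dx": 0,"dy": 0,"dz": 0,"ax": 0,"ay": 0,"az": 0.115,"gripper": 0.2},{"dx": 0,"dy": 0,"dz": 0,"ax": 0,"ay": 0,"az": 0.115,"gripper": 0.2},{"dx": -0.07,"dy": 0.016,"dz": 0,"ax": 0,"ay": 0,"az": 0,"gripper": 0.2},{"dx": -0.136,"dy": 0.031,"dz": 0,"ax": 0,"ay": 0,"az": 0,"gripper": 0.2},{"dx": -0.136,"dy": 0.031,"dz": 0,"ax": 0,"ay": 0,"az": 0,"gripper": 0.2},{"dx": -0.136,"dy": 0.031,"dz": 0,"ax": 0,"ay": 0,"az": 0,"gripper": 0.2},{"dx": -0.136,"dy": 0.031,"dz": 0,"ax": 0,"ay": 0,"az": 0,"gripper": 0.2},{"dx": -0.136,"dy": 0.031,"dz": 0,"ax": 0,"ay": 0,"az": 0,"gripper": 0.2},{"dx": -0.136,"dy": 0.031,"dz": 0,"ax": 0,"ay": 0,"az": 0,"gripper": 0.2},{"dx": -0.136,"dy": 0.031,"dz": 0,"ax": 0,"ay": 0,"az": 0,"gripper": 0.2},{"dx": -0.136,"dy": 0.031,"dz": 0,"ax": 0,"ay": 0,"az": 0,"gripper": 0.2},{"dx": -0.136,"dy": 0.031,"dz": 0,"ax": 0,"ay": 0,"az": 0,"gripper": 0.2},{"dx": -0.1,"dy": 0.022,"dz": 0,"ax": 0,"ay": 0,"az": 0,"gripper": 0.2},{"dx": -0.036,"dy": 0.01,"dz": 0,"ax": 0,"ay": 0,"az": 0,"gripper": 0.2},{"dx": 0,"dy": 0,"dz": 0,"ax": 0,"ay": 0,"az": 0,"gripper": 0.2}])

```text
clock: 5.88
eef_pos: [543.2, -30.7, 149.2]
tool_rot: [3.142, -0.0, 1.602]
force: [0.4, 1.2, -0.9]
width: 33.8
gripper_force: 59.8
```

Run:
```python
from h import *
s=ctrl.read_state(); print(s['eef_pos'],s['tool_rot'],s['width'],s['gripper_force'],s['clock'])
im=snap('w3')
```

```text
[543.20165464 -30.67441721 149.20025246] [ 3.14154575e+00 -3.12798868e-04  1.60218026e+00] 33.81892126469672 59.83574280253379 5.875
```

View pics/w3.png

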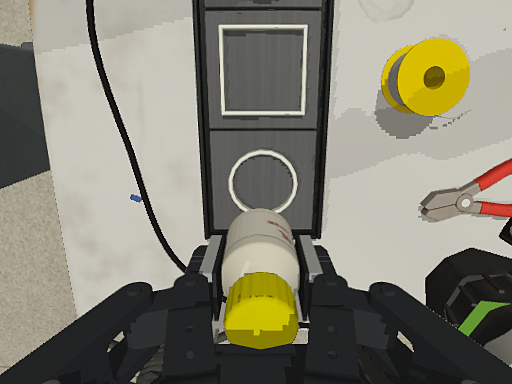

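The small ring is centred near (263,181) and the square rim near (263,70). The yellow reel is at (434,77), and the bottle is held upright. I'll fit the seats from the white pixels.

```bash
cat >> h.py <<'E'
def white(im,u0,u1,v0,v1,h=14):
    c=im['color'][v0:v1,u0:u1].min(-1)>165
    n,l,st,_=cv2.connectedComponentsWithStats(c.astype(np.uint8),connectivity=8)
    k=1+np.argmax(st[1:,4]); v,u=np.nonzero(l==k); return onplane(im,u+u0,v+v0,h)[:,:2]
E
python3 - <<'E'
from h import *
from scipy.optimize import least_squares
im=np.load('w3.npy',allow_pickle=True).item()
p=white(im,220,305,140,207)
f=least_squares(lambda q:np.hypot(*(p-q[:2]).T)-q[2],[543,-30,27.5],loss='soft_l1'); print('ring',len(p),f.x.round(1),np.abs(f.fun).max())
q=white(im,213,315,16,124); r=cv2.minAreaRect(q.astype(np.float32)); print('sq',len(q),r)
go(f.x[0],f.x[1],52,1.6)
E
```

```text
ring 476 [545.2 -28.1  27.3] 1.5613497564118326
sq 1118 ((542.1340942382812, 61.57714080810547), (65.55512237548828, 64.80207824707031), 1.9005364179611206)
turn [-0.0003 -0.0007  0.0024] shift [0.0036 0.0072 0.3234] rows 2.1568623704194496
```

>>> step_arm(plan=[{"dx": 0.008,"dy": 0.0072,"dz": 0.08,"ax": 0,"ay": 0,"az": 0,"gripper": 0.2},{"dx": 0,"dy": 0,"dz": 0.1,"ax": 0,"ay": 0,"az": 0,"gripper": 0.2},{"dx": 0,"dy": 0,"dz": 0.07,"ax": 0,"ay": 0,"az": 0,"gripper": 0.2},{"dx": 0,"dy": 0,"dz": 0.04,"ax": 0,"ay": 0,"az": 0,"gripper": 0.2},{"dx": 0,"dy": 0,"dz": 0.02,"ax": 0,"ay": 0,"az": 0,"gripper": 0.2},{"dx": 0,"dy": 0,"dz": 0.01,"ax": 0,"ay": 0,"az": 0,"gripper": 0.2},{"dx": 0,"dy": 0,"dz": 0.005,"ax": 0,"ay": 0,"az": 0,"gripper": 0.2},{"dx": 0,"dy": 0,"dz": 0,"ax": 0,"ay": 0,"az": 0,"gripper": 0.2}])

```text
clock: 6.92
eef_pos: [545.9, -27.5, 51.8]
tool_rot: [3.141, -0.0, 1.602]
force: [0.2, -0.1, -0.4]
width: 33.6
gripper_force: 59.9
```

Now lower the last millimetre or so, release gently, and go up.

>>> step_arm(plan=[{"dx": 0,"dy": 0,"dz": 0.004,"ax": 0,"ay": 0,"az": 0,"gripper": 0.2},{"dx": 0,"dy": 0,"dz": 0,"ax": 0,"ay": 0,"az": 0,"gripper": 0.2},{"dx": 0,"dy": 0,"dz": 0,"ax": 0,"ay": 0,"az": 0,"gripper": 0.5},{"dx": 0,"dy": 0,"dz": 0,"ax": 0,"ay": 0,"az": 0,"gripper": 0.8},{"dx": 0,"dy": 0,"dz": 0,"ax": 0,"ay": 0,"az": 0,"gripper": 0.8},{"dx": 0,"dy": 0,"dz": 0,"ax": 0,"ay": 0,"az": 0,"gripper": 0.8},{"dx": 0,"dy": 0,"dz": -0.06,"ax": 0,"ay": 0,"az": 0,"gripper": 0.8},{"dx": 0,"dy": 0,"dz": -0.15,"ax": 0,"ay": 0,"az": 0,"gripper": 0.8},{"dx": 0,"dy": 0,"dz": -0.15,"ax": 0,"ay": 0,"az": 0,"gripper": 1},{"dx": 0,"dy": 0,"dz": -0.15,"ax": 0,"ay": 0,"az": 0,"gripper": 1},{"dx": 0,"dy": 0,"dz": 0,"ax": 0,"ay": 0,"az": 0,"gripper": 1}])

```text
clock: 8.3
eef_pos: [548.1, -27.8, 207.9]
tool_rot: [3.133, 0.0, 1.602]
force: [0.5, 1.3, 0.3]
width: 85.3
gripper_force: 0.0
```

Run:
```python
from h import *
s=ctrl.read_state(); print(s['eef_pos'],s['clock'])
im=snap('w4'); W=cloud(im)
stats(W,545,-28,26,[(60,75),(78,90)]); stats(W,668,62,45,[(20,38),(38,50)])
stats(W,687,171,40,[(20,50),(54,70)])
```

```text
[548.0594823  -27.81974271 207.85207614] 8.3
60 75 88 med [546.3 -18.3  70.2] minmax [533. -29.  60.] [559. -16.  75.] circ [546.2 -27.7] 13.3
78 90 776 med [546.3 -28.8  81.6] minmax [534. -42.  78.] [559. -16.  84.] circ [546.3 -29.6] 13.3
20 38 2792 med [665.5  61.8  34.6] minmax [637.  34.  20.] [692.  88.  37.] circ [666.7  58.7] 30.1
38 50 0
20 50 0
54 70 0
```

View pics/w4.png

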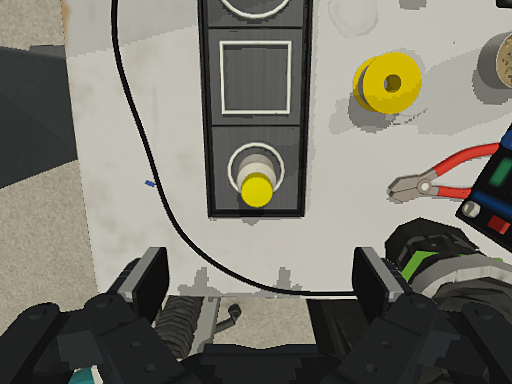

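The bottle stands centred in its ring at (256,180), measured within 2 mm of the seat centre. The yellow reel is at (390,83). Before going there I'll check what stands near it.

Run:
```python
from h import *
im=np.load('w4.npy',allow_pickle=True).item(); W=cloud(im)
d=np.hypot(W[...,0]-665,W[...,1]-61); p=W[(d<40)&(W[...,2]>31)&(W[...,2]<38)]
print((np.percentile(p[:,:2],2,0)+np.percentile(p[:,:2],98,0))/2, np.ptp(p[:,:2],0))
for n in ['w4','top']:
    W=cloud(np.load(n+'.npy',allow_pickle=True).item()); d=np.hypot(W[...,0]-665,W[...,1]-61)
    m=(d>35)&(d<130)&(W[...,2]>25); 
    if m.any(): q=W[m]; o=np.argsort(d[m])[:400:40]; print(n,q[o].round(0).tolist())
go(665,61.3,31,1.66)
```

```text
[664.50709828  61.22857543] [54.71334599 53.42522728]
w4 [[621.0, -13.0, 252.0], [619.0, -12.0, 256.0], [617.0, -12.0, 252.0], [619.0, -13.0, 248.0], [619.0, -14.0, 257.0], [618.0, -13.0, 252.0], [616.0, -12.0, 253.0], [617.0, -13.0, 255.0], [617.0, -13.0, 258.0], [617.0, -13.0, 256.0]]
top [[759.0, 85.0, 30.0], [677.0, 167.0, 43.0], [670.0, -50.0, 183.0], [690.0, 174.0, 60.0], [700.0, 176.0, 48.0], [680.0, -62.0, 202.0], [785.0, 14.0, 28.0]]
turn [ 0.0029 -0.     -0.0366] shift [0.2596 0.4193 0.5825] rows 5.088073697070169
```

>>> step_arm(plan=[{"dx": 0,"dy": 0,"dz": 0,"ax": 0.003,"ay": 0,"az": -0.0366,"gripper": 1},{"dx": 0.13,"dy": 0,"dz": 0,"ax": 0,"ay": 0,"az": 0,"gripper": 1},{"dx": 0.13,"dy": 0,"dz": 0,"ax": 0,"ay": 0,"az": 0,"gripper": 1},{"dx": 0,"dy": 0.14,"dz": 0,"ax": 0,"ay": 0,"az": 0,"gripper": 1},{"dx": 0,"dy": 0.14,"dz": 0.02,"ax": 0,"ay": 0,"az": 0,"gripper": 1},{"dx": 0,"dy": 0.1,"dz": 0.1,"ax": 0,"ay": 0,"az": 0,"gripper": 1},{"dx": 0,"dy": 0.04,"dz": 0.14,"ax": 0,"ay": 0,"az": 0,"gripper": 1},{"dx": 0,"dy": 0,"dz": 0.1,"ax": 0,"ay": 0,"az": 0,"gripper": 1},{"dx": 0,"dy": 0,"dz": 0,"ax": 0,"ay": 0,"az": 0,"gripper": 1}])

```text
clock: 9.48
eef_pos: [660.6, 61.2, 91.0]
tool_rot: [-3.129, -0.0, 1.66]
force: [0.5, 0.2, -0.3]
width: 85.6
gripper_force: 0.0
```

Run:
```python
from h import *
go(664.8,61.3,31,1.66)
```

```text
turn [-0.0082 -0.0001 -0.0002] shift [-0.0009  0.014   0.1998] rows 1.3356230965553393
```

>>> step_arm(plan=[{"dx": 0,"dy": 0.007,"dz": 0.06,"ax": 0,"ay": 0,"az": 0,"gripper": 1},{"dx": 0,"dy": 0.007,"dz": 0.04,"ax": 0,"ay": 0,"az": 0,"gripper": 1},{"dx": 0,"dy": 0,"dz": 0,"ax": 0,"ay": 0,"az": 0,"gripper": 1},{"dx": 0,"dy": 0,"dz": 0,"ax": 0,"ay": 0,"az": 0,"gripper": 1}])

```text
clock: 9.98
eef_pos: [668.1, 61.7, 65.1]
tool_rot: [-3.138, -0.0, 1.66]
force: [0.6, -1.5, -0.7]
width: 85.3
gripper_force: 0.0
```

Run:
```python
from h import *
go(664.8,61.3,31,1.66)
```

```text
turn [-0.0024 -0.0001 -0.0001] shift [-0.0005 -0.0111  0.1138] rows 0.7623223350114171
```

>>> step_arm(plan=[{"dx": 0,"dy": -0.0111,"dz": 0.05,"ax": -0.0024,"ay": 0,"az": 0,"gripper": 1},{"dx": 0,"dy": 0,"dz": 0.04,"ax": 0,"ay": 0,"az": 0,"gripper": 1},{"dx": 0,"dy": 0,"dz": 0.023,"ax": 0,"ay": 0,"az": 0,"gripper": 1},{"dx": 0,"dy": 0,"dz": 0,"ax": 0,"ay": 0,"az": 0,"gripper": 1},{"dx": 0,"dy": 0,"dz": 0,"ax": 0,"ay": 0,"az": 0,"gripper": 0.4},{"dx": 0,"dy": 0,"dz": 0,"ax": 0,"ay": 0,"az": 0,"gripper": 0.4},{"dx": 0,"dy": 0,"dz": 0,"ax": 0,"ay": 0,"az": 0,"gripper": 0.4},{"dx": 0,"dy": 0,"dz": 0,"ax": 0,"ay": 0,"az": 0,"gripper": 0.4}])

```text
clock: 10.98
eef_pos: [665.1, 61.5, 31.6]
tool_rot: [3.141, -0.0, 1.66]
force: [-0.4, -0.2, 6.7]
width: 52.0
gripper_force: 63.3
```

>>> step_arm(plan=[{"dx": 0,"dy": 0,"dz": -0.06,"ax": 0,"ay": 0,"az": 0,"gripper": 0.4},{"dx": 0,"dy": 0,"dz": -0.13,"ax": 0,"ay": 0,"az": 0,"gripper": 0.4},{"dx": 0,"dy": 0,"dz": -0.13,"ax": 0,"ay": 0,"az": 0,"gripper": 0.4},{"dx": 0,"dy": 0,"dz": 0,"ax": 0,"ay": 0,"az": 0,"gripper": 0.4}])

```text
clock: 11.48
eef_pos: [666.8, 61.4, 130.8]
tool_rot: [3.136, -0.0, 1.66]
force: [0.6, -0.2, -1.9]
width: 52.3
gripper_force: 63.3
```

Run:
```python
from h import *
s=ctrl.read_state(); print(s['width'],s['gripper_force'],s['eef_pos'])
im=snap('w5'); W=cloud(im)
stats(W,687,171,40,[(8,20),(20,50),(50,62)])
# plug top face orientation
d=np.hypot(W[...,0]-687,W[...,1]-171); p=W[(d<30)&(W[...,2]>50)&(W[...,2]<62)]
if len(p)>9: print(cv2.minAreaRect(p[:,:2].astype(np.float32)))
go(539.0,151.3,110,1.66)
```

```text
52.33205939385205 63.26891541481018 [666.78490033  61.44176077 130.81832957]
8 20 179 med [679.5 163.1   9.1] minmax [670. 154.   8.] [713. 191.  20.] circ [691.  173.9] 22.5
20 50 473 med [679.9 163.8  39.4] minmax [677. 161.  20.] [704. 188.  50.] circ [690.9 175. ] 17.0
50 62 1968 med [690.3 175.   53. ] minmax [677. 162.  50.] [704. 188.  56.] circ [690.8 175.3] 16.8
((690.8549194335938, 175.23440551757812), (25.76912498474121, 25.69522476196289), 5.561737537384033)
turn [ 0.0012 -0.0002 -0.    ] shift [ 0.3354 -0.3921  0.0619] rows 3.464512867082159
```

View pics/w5.png

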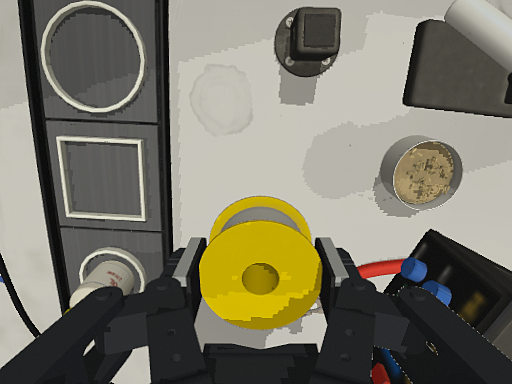

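The reel is held flat. The plug is at (315,40) with its block square to the gripper, so the yaw already suits it. The large ring is at (93,55), and I'll fit that next.

Run:
```python
from h import *
from scipy.optimize import least_squares
im=np.load('w5.npy',allow_pickle=True).item(); W=cloud(im)
p=white(im,34,152,0,118)
f=least_squares(lambda q:np.hypot(*(p-q[:2]).T)-q[2],[539,151,36.5],loss='soft_l1'); print('ring',len(p),f.x.round(1),np.abs(f.fun).max())
q=white(im,52,152,130,226); print('sq',len(q),cv2.minAreaRect(q.astype(np.float32)))
for W in (W,cloud(np.load('top.npy',allow_pickle=True).item())):
    d=np.hypot(W[...,0]-691,W[...,1]-175); m=(d>32)&(d<110)&(W[...,2]>14); o=np.argsort(d[m])[:1200:120]; print(W[m][o].round(0).tolist())
```

```text
ring 1092 [539.3 151.6  36.3] 1.45191354534699
sq 942 ((542.2462768554688, 61.81501770019531), (65.61017608642578, 65.67109680175781), 2.0038230419158936)
[[767.0, 176.0, 14.0], [769.0, 170.0, 17.0], [770.0, 180.0, 19.0], [769.0, 191.0, 19.0], [769.0, 154.0, 19.0], [772.0, 171.0, 20.0], [773.0, 173.0, 20.0], [773.0, 192.0, 20.0], [770.0, 145.0, 20.0], [775.0, 185.0, 22.0]]
[[766.0, 174.0, 17.0], [786.0, 196.0, 49.0], [797.0, 185.0, 54.0]]
```

>>> step_arm(plan=[{"dx": 0.06,"dy": -0.07,"dz": 0,"ax": 0,"ay": 0,"az": 0,"gripper": 0.4},{"dx": 0.1,"dy": -0.116,"dz": 0.01,"ax": 0,"ay": 0,"az": 0,"gripper": 0.4},{"dx": 0.1,"dy": -0.116,"dz": 0.02,"ax": 0,"ay": 0,"az": 0,"gripper": 0.4},{"dx": 0.06,"dy": -0.07,"dz": 0.03,"ax": 0,"ay": 0,"az": 0,"gripper": 0.4},{"dx": 0.015,"dy": -0.02,"dz": 0.05,"ax": 0,"ay": 0,"az": 0,"gripper": 0.4},{"dx": 0,"dy": 0,"dz": 0.05,"ax": 0,"ay": 0,"az": 0,"gripper": 0.4},{"dx": 0,"dy": 0,"dz": 0,"ax": 0,"ay": 0,"az": 0,"gripper": 0.4},{"dx": 0,"dy": 0,"dz": 0,"ax": 0,"ay": 0,"az": 0,"gripper": 0.4}])

```text
clock: 12.52
eef_pos: [538.9, 150.3, 78.7]
tool_rot: [-3.141, 0.0, 1.659]
force: [0.4, -0.4, -1.7]
width: 52.5
gripper_force: 63.3
```

Run:
```python
from h import *
go(539.2,151.5,40.6,1.66)
```

```text
turn [-0.0005  0.0002 -0.0008] shift [0.0037 0.0014 0.127 ] rows 0.8470952728800195
```

>>> step_arm(plan=[{"dx": 0.0037,"dy": 0.0014,"dz": 0.05,"ax": 0,"ay": 0,"az": 0,"gripper": 0.4},{"dx": 0,"dy": 0,"dz": 0.045,"ax": 0,"ay": 0,"az": 0,"gripper": 0.4},{"dx": 0,"dy": 0,"dz": 0.02,"ax": 0,"ay": 0,"az": 0,"gripper": 0.4},{"dx": 0,"dy": 0,"dz": 0.012,"ax": 0,"ay": 0,"az": 0,"gripper": 0.4},{"dx": 0,"dy": 0,"dz": 0,"ax": 0,"ay": 0,"az": 0,"gripper": 0.4},{"dx": 0,"dy": 0,"dz": 0,"ax": 0,"ay": 0,"az": 0,"gripper": 0.4}])

```text
clock: 13.28
eef_pos: [538.8, 152.3, 41.0]
tool_rot: [-3.141, -0.0, 1.66]
force: [-0.1, -0.0, -2.0]
width: 52.1
gripper_force: 63.3
```

>>> step_arm(plan=[{"dx": 0,"dy": 0,"dz": 0.004,"ax": 0,"ay": 0,"az": 0,"gripper": 0.4},{"dx": 0,"dy": 0,"dz": 0,"ax": 0,"ay": 0,"az": 0,"gripper": 0.4},{"dx": 0,"dy": 0,"dz": 0,"ax": 0,"ay": 0,"az": 0,"gripper": 0.7},{"dx": 0,"dy": 0,"dz": 0,"ax": 0,"ay": 0,"az": 0,"gripper": 1},{"dx": 0,"dy": 0,"dz": 0,"ax": 0,"ay": 0,"az": 0,"gripper": 1},{"dx": 0,"dy": 0,"dz": 0,"ax": 0,"ay": 0,"az": 0,"gripper": 1},{"dx": 0,"dy": 0,"dz": -0.06,"ax": 0,"ay": 0,"az": 0,"gripper": 1},{"dx": 0,"dy": 0,"dz": -0.14,"ax": 0,"ay": 0,"az": 0,"gripper": 1},{"dx": 0,"dy": 0,"dz": -0.14,"ax": 0,"ay": 0,"az": 0,"gripper": 1},{"dx": 0,"dy": 0,"dz": -0.06,"ax": 0,"ay": 0,"az": 0,"gripper": 1},{"dx": 0,"dy": 0,"dz": 0,"ax": 0,"ay": 0,"az": 0,"gripper": 1},{"dx": 0,"dy": 0,"dz": 0,"ax": 0,"ay": 0,"az": 0,"gripper": 1}])

```text
clock: 14.78
eef_pos: [538.2, 152.3, 159.3]
tool_rot: [-3.14, -0.0, 1.66]
force: [-0.0, 0.1, -0.9]
width: 85.2
gripper_force: 0.0
```

Run:
```python
from h import *
im=snap('w6'); W=cloud(im); stats(W,539,151.5,34,[(30,38),(38,50)]); stats(W,690,175,24,[(50,60)])
go(690.9,175.2,90,1.668)
```

```text
30 38 66 med [539.4 145.3  34.3] minmax [532. 144.  30.] [547. 152.  38.] circ [539.2 150.2] 7.8
38 50 3238 med [538.7 153.3  42.4] minmax [512. 125.  38.] [566. 179.  45.] circ [539.  152.2] 27.2
50 60 985 med [689.  176.5  53.2] minmax [677. 162.  50.] [704. 189.  56.] circ [690.8 175.5] 16.8
turn [-0.0016  0.     -0.0051] shift [0.0269 0.5148 0.2296] rows 3.7622544543400602
```

>>> step_arm(plan=[{"dx": 0.009,"dy": 0.12,"dz": 0,"ax": 0,"ay": 0,"az": -0.005,"gripper": 1},{"dx": 0.009,"dy": 0.14,"dz": 0.03,"ax": 0,"ay": 0,"az": 0,"gripper": 1},{"dx": 0.009,"dy": 0.13,"dz": 0.05,"ax": 0,"ay": 0,"az": 0,"gripper": 1},{"dx": 0,"dy": 0.085,"dz": 0.08,"ax": 0,"ay": 0,"az": 0,"gripper": 1},{"dx": 0,"dy": 0.04,"dz": 0.07,"ax": 0,"ay": 0,"az": 0,"gripper": 1},{"dx": 0,"dy": 0,"dz": 0,"ax": 0,"ay": 0,"az": 0,"gripper": 1},{"dx": 0,"dy": 0,"dz": 0,"ax": 0,"ay": 0,"az": 0,"gripper": 1}])

```text
clock: 15.7
eef_pos: [691.0, 174.8, 90.2]
tool_rot: [-3.139, 0.0, 1.668]
force: [0.5, -0.2, -0.1]
width: 85.3
gripper_force: 0.0
```

Run:
```python
from h import *
go(690.9,175.3,40,1.668)
```

```text
turn [-0.0014  0.     -0.0003] shift [ 1.800e-03 -1.000e-04  1.673e-01] rows 1.115635497721605
```

>>> step_arm(plan=[{"dx": 0.0018,"dy": 0,"dz": 0.07,"ax": 0,"ay": 0,"az": 0,"gripper": 1},{"dx": 0,"dy": 0,"dz": 0.06,"ax": 0,"ay": 0,"az": 0,"gripper": 1},{"dx": 0,"dy": 0,"dz": 0.037,"ax": 0,"ay": 0,"az": 0,"gripper": 1},{"dx": 0,"dy": 0,"dz": 0,"ax": 0,"ay": 0,"az": 0,"gripper": 0.5},{"dx": 0,"dy": 0,"dz": 0,"ax": 0,"ay": 0,"az": 0,"gripper": 0.1},{"dx": 0,"dy": 0,"dz": 0,"ax": 0,"ay": 0,"az": 0,"gripper": 0.1},{"dx": 0,"dy": 0,"dz": 0,"ax": 0,"ay": 0,"az": 0,"gripper": 0.1},{"dx": 0,"dy": 0,"dz": 0,"ax": 0,"ay": 0,"az": 0,"gripper": 0.1},{"dx": 0,"dy": 0,"dz": 0,"ax": 0,"ay": 0,"az": 0,"gripper": 0.1}])

```text
clock: 16.82
eef_pos: [692.3, 175.6, 41.2]
tool_rot: [3.141, -0.0, 1.668]
force: [-0.5, -1.3, 6.2]
width: 25.4
gripper_force: 59.9
```

Run:
```python
from h import *
go(542.2,61.7,130,1.606)
```

```text
turn [ 0.0004 -0.0003  0.0393] shift [-0.362  -0.5133 -0.2961] rows 4.629063864337962
```

>>> step_arm(plan=[{"dx": 0,"dy": 0,"dz": -0.06,"ax": 0,"ay": 0,"az": 0,"gripper": 0.1},{"dx": 0,"dy": 0,"dz": -0.12,"ax": 0,"ay": 0,"az": 0,"gripper": 0.1},{"dx": 0,"dy": 0,"dz": -0.116,"ax": 0,"ay": 0,"az": 0.039,"gripper": 0.1},{"dx": -0.06,"dy": -0.085,"dz": 0,"ax": 0,"ay": 0,"az": 0,"gripper": 0.1},{"dx": -0.084,"dy": -0.12,"dz": 0,"ax": 0,"ay": 0,"az": 0,"gripper": 0.1},{"dx": -0.084,"dy": -0.12,"dz": 0,"ax": 0,"ay": 0,"az": 0,"gripper": 0.1},{"dx": -0.07,"dy": -0.1,"dz": 0,"ax": 0,"ay": 0,"az": 0,"gripper": 0.1},{"dx": -0.05,"dy": -0.065,"dz": 0.05,"ax": 0,"ay": 0,"az": 0,"gripper": 0.1},{"dx": -0.014,"dy": -0.023,"dz": 0.08,"ax": 0,"ay": 0,"az": 0,"gripper": 0.1},{"dx": 0,"dy": 0,"dz": 0.04,"ax": 0,"ay": 0,"az": 0,"gripper": 0.1},{"dx": 0,"dy": 0,"dz": 0,"ax": 0,"ay": 0,"az": 0,"gripper": 0.1},{"dx": 0,"dy": 0,"dz": 0,"ax": 0,"ay": 0,"az": 0,"gripper": 0.1}])

```text
clock: 18.32
eef_pos: [542.6, 62.0, 78.8]
tool_rot: [3.141, -0.0, 1.607]
force: [0.4, -0.1, -1.0]
width: 25.5
gripper_force: 59.4
```

Run:
```python
from h import *
go(542.2,61.7,50.2,1.606)
```

```text
turn [ 0.0003 -0.0002  0.0007] shift [-0.0009 -0.0015  0.0953] rows 0.6356383256710948
```

>>> step_arm(plan=[{"dx": 0,"dy": -0.001,"dz": 0.05,"ax": 0,"ay": 0,"az": 0,"gripper": 0.1},{"dx": 0,"dy": 0,"dz": 0.03,"ax": 0,"ay": 0,"az": 0,"gripper": 0.1},{"dx": 0,"dy": 0,"dz": 0.013,"ax": 0,"ay": 0,"az": 0,"gripper": 0.1},{"dx": 0,"dy": 0,"dz": 0.004,"ax": 0,"ay": 0,"az": 0,"gripper": 0.1},{"dx": 0,"dy": 0,"dz": 0,"ax": 0,"ay": 0,"az": 0,"gripper": 0.1},{"dx": 0,"dy": 0,"dz": 0,"ax": 0,"ay": 0,"az": 0,"gripper": 0.1}])

```text
clock: 19.08
eef_pos: [541.6, 61.5, 49.2]
tool_rot: [-3.141, -0.0, 1.606]
force: [0.2, -0.6, -0.6]
width: 25.3
gripper_force: 59.4
```

>>> step_arm(plan=[{"dx": 0,"dy": 0,"dz": 0.001,"ax": 0,"ay": 0,"az": 0,"gripper": 0.1},{"dx": 0,"dy": 0,"dz": 0,"ax": 0,"ay": 0,"az": 0,"gripper": 0.4},{"dx": 0,"dy": 0,"dz": 0,"ax": 0,"ay": 0,"az": 0,"gripper": 0.8},{"dx": 0,"dy": 0,"dz": 0,"ax": 0,"ay": 0,"az": 0,"gripper": 0.8},{"dx": 0,"dy": 0,"dz": 0,"ax": 0,"ay": 0,"az": 0,"gripper": 0.8},{"dx": 0,"dy": 0,"dz": -0.06,"ax": 0,"ay": 0,"az": 0,"gripper": 0.8},{"dx": 0,"dy": 0,"dz": -0.14,"ax": 0,"ay": 0,"az": 0,"gripper": 0.8},{"dx": 0,"dy": 0,"dz": -0.15,"ax": 0,"ay": 0,"az": 0,"gripper": 1},{"dx": 0,"dy": 0,"dz": -0.15,"ax": 0,"ay": 0,"az": 0,"gripper": 1},{"dx": -0.1,"dy": 0,"dz": -0.05,"ax": 0,"ay": 0,"az": 0,"gripper": 1},{"dx": -0.2,"dy": 0,"dz": 0,"ax": 0,"ay": 0,"az": 0,"gripper": 1},{"dx": -0.1,"dy": 0,"dz": 0,"ax": 0,"ay": 0,"az": 0,"gripper": 1},{"dx": 0,"dy": 0,"dz": 0,"ax": 0,"ay": 0,"az": 0,"gripper": 1},{"dx": 0,"dy": 0,"dz": 0,"ax": 0,"ay": 0,"az": 0,"gripper": 1}])

```text
clock: 20.82
eef_pos: [545.7, -57.4, 214.4]
tool_rot: [-3.141, -0.001, 1.607]
force: [0.5, 0.5, -0.5]
width: 85.3
gripper_force: 0.0
```

Run:
```python
from h import *
im=snap('w7'); W=cloud(im); stats(W,542.2,61.7,28,[(57,67)]); stats(W,539,151.5,34,[(38,50)]); stats(W,545,-28,26,[(78,90)])
s=ctrl.read_state();print(s['eef_pos'],s['clock'])
```

```text
57 67 1065 med [541.3  61.   61. ] minmax [529.  48.  57.] [555.  75.  64.] circ [541.6  61.2] 16.8
38 50 0
78 90 809 med [546.3 -29.1  81.6] minmax [533. -43.  78.] [559. -16.  84.] circ [546.2 -29.7] 13.5
[545.79735243 -56.79065558 214.20838404] 20.875
```

View pics/w7.png

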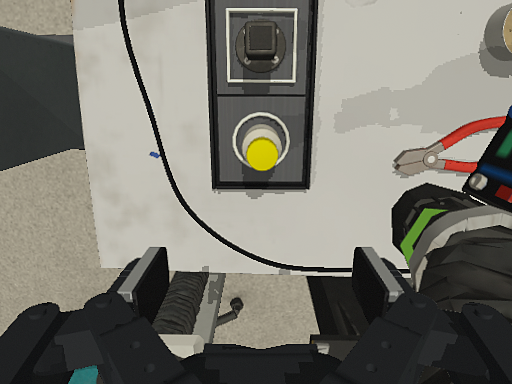

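The connector stands centred in the square seat at (262,45), and the bottle stands in its ring at (262,145). The reel was measured flat and centred earlier. The arm is clear, so I'm handing the job in.

```bash
python3 -c "
from cell import ctrl; print(ctrl.finish_job())"
```

```text
the job is handed in; nothing more can be done
None
```

The job is handed in: the thick reel, tall bottle and connector each stand in their seats within about 2 mm of centre by camera, and I never touched the look-alikes; the hand-in returned no verdict.

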